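# Call for help and point out the wrong heatsink and its spare

## Task

One heatsink in the black tray lies upside down: press the white call button fully down and let it come up again, then point at that heatsink with the fingertips straight down over its middle, 1 to 4 cm above it, and stay there for two seconds. Then point in the same way at the spare heatsink, the one that stands outside the tray, for two seconds, and finish there, still pointing at it. Do not touch the tray, the heatsinks or the other loose things, and lift well clear before you move on, so that the fingertips never pass low over the good heatsinks in the tray.

Things in the scene. Friction and masses are not known exactly. Their poses are not given: they have to be found in the camera images.
- call_button_top (a point): centre of the top of the call button: a white push button 32 mm across in a grey housing (48 mm across, 12 mm high; the button's top is 22 mm above the desk) that is fixed to the desk, right of the board holder as the robot sees it. It is pressed straight down; this point moves with it
- call_button (a joint): travel of the call button: 0 up, 0.006 m fully down; it springs back, and fully down takes 5 N
- tray: black nest tray fixed to the desk, 140 x 140 mm, 14 mm high, with four square pockets 64 mm apart (centres 32 mm either way from the middle in its x and y), 8 mm deep, that hold four heatsinks; the heatsinks' tops are 26 mm above the desk. Origin at the centre of its underside
- wrong_center (a point): the wrong heatsink: it lies upside down (fins down, its smooth flat base plate on top) in any one of the four pockets of the tray, its flat top 26 mm above the desk. aluminium heatsink, 40 x 40 mm and 20 mm high: a 4 mm base plate with nine thin fins. The point is its centre, half-way up, 16 mm above the desk, 10 mm below its flat top
- good_a_center (a point): one of the three good heatsinks in the tray, fins up. aluminium heatsink, 40 x 40 mm and 20 mm high: a 4 mm base plate with nine thin fins. The point is its centre, half-way up, 16 mm above the desk
- good_b_center (a point): one of the three good heatsinks in the tray, fins up. aluminium heatsink, 40 x 40 mm and 20 mm high: a 4 mm base plate with nine thin fins. The point is its centre, half-way up, 16 mm above the desk
- good_c_center (a point): one of the three good heatsinks in the tray, fins up. aluminium heatsink, 40 x 40 mm and 20 mm high: a 4 mm base plate with nine thin fins. The point is its centre, half-way up, 16 mm above the desk
- spare_center (a point): the spare heatsink, the only one outside the tray: it stands fins up on the bare desk to the left of the tray, in any one of three places that it shares with the flux tin and the loupe. aluminium heatsink, 40 x 40 mm and 20 mm high: a 4 mm base plate with nine thin fins. The point is its centre, half-way up, 10 mm above the desk
- flux_tin_center (a point): bystander: round flux tin with a green lid, 50 mm across, 20 mm high, loose on the desk. The point is its centre, half-way up
- loupe_center (a point): bystander: black eye loupe, a tapered barrel 38 mm across, 36 mm high, loose on the desk. The point is its centre, half-way up
- ram_stick_center (a point): bystander: memory module, 30 x 70 mm, 9 mm high, loose on the desk. The point is its centre, half-way up
Things that resemble listed ones, but are neither listed nor needed, are in the scene too. What is shaped like the part that bears spare_center but orange is not meant.

How it is judged:
On the way, in this order (a step that is already met when the one before it is completed fails the run):
1. the call button is pressed down (at least 4 of its 6 mm) (value of joint call_button above 0.004 m), for 0.05 s.
2. with the button up again, the fingers point at the upside-down heatsink from just above for 1.5 s (horizontal distance between the grasp point and wrong_center below 0.015 m and height (world z) of the grasp point between 0.04 and 0.1 m and value of joint call_button below 0.0015 m), for 1.5 s.
3. the fingers point at the spare heatsink from just above for 1.5 s (horizontal distance between the grasp point and spare_center below 0.015 m and height (world z) of the grasp point between 0.034 and 0.095 m), for 1.5 s.
At the end, for the whole second after the job is handed in: the grasp point is within 15 mm horizontally of the middle of the spare heatsink and 34 to 95 mm above the desk (tips about 1 to 4 cm over it), the button is up (under 1.5 mm), and all heatsinks, the flux tin, loupe and memory module are within 10 mm of where they stood (all of step 3 and value of joint call_button below 0.0015 m and distance of each of good_a_center, good_b_center, good_c_center, wrong_center, spare_center, flux_tin_center, loupe_center, ram_stick_center from where it was at the start of the episode below 0.01 m); the robot touches nothing.
It fails at once if a heatsink or the tray is touched (contact force between any of the fingers, the arm and good_a above 0.5 N or contact force between any of the fingers, the arm and good_b above 0.5 N or contact force between any of the fingers, the arm and good_c above 0.5 N or contact force between any of the fingers, the arm and wrong above 0.5 N or contact force between any of the fingers, the arm and spare above 0.5 N or contact force between any of the fingers, the arm and tray above 0.5 N).
It fails at once if a heatsink or a bystander is moved, carried or lifted by 10 mm or more (not (distance of each of good_a_center, good_b_center, good_c_center, wrong_center, spare_center, flux_tin_center, loupe_center, ram_stick_center from where it was at the start of the episode below 0.01 m)).
It fails at once if a bystander is touched (contact force between any of the fingers, the arm and flux_tin above 0.5 N or contact force between any of the fingers, the arm and loupe above 0.5 N or contact force between any of the fingers, the arm and ram_stick above 0.5 N).
It fails at once if the fingers come down or pass low over one of the good heatsinks in the tray ((horizontal distance between the grasp point and good_a_center below 0.015 m and height (world z) of the grasp point between 0 and 0.09 m) or (horizontal distance between the grasp point and good_b_center below 0.015 m and height (world z) of the grasp point between 0 and 0.09 m) or (horizontal distance between the grasp point and good_c_center below 0.015 m and height (world z) of the grasp point between 0 and 0.09 m)).
It also fails if it takes over 56 s, if anything falls off the work surface, if the arm or the gripper's body presses on something with over 40 N, if the wrist force passes 120 N, or if a joint passes its speed limit or range.

## Robot

A 6-joint arm with a two-finger parallel gripper is mounted at the origin on a cart in front of the work surface, level with it; the furniture and walls round the work are solid. World frame = base frame: x ahead of the robot, y to its left, z up, the work surface at z = 0. Lengths are in m, angles in rad, forces in N, time in s.
With the tool pointing down it reaches from about 0.375 to 0.825 m from the base axis. Payload 5.5 kg.
Tool frame: the origin (TCP) lies midway between the tips of the shut fingers; the grasp point (between the pads) lies 19 mm behind it; z points along the fingers, y is the line along which they close (so a half turn about z gives the same grasp; the last joint's range is limited). The gripper opens to 85 mm and grips with 20 to 120 N. Pads are 22 mm wide; open, the fingers measure 114 mm over their backs; the gripper's body (76 mm by 85 mm) begins 54 mm behind the grasp point. The pads swing forward as they close: fully open they stand 13 mm farther back than shut.
Start: joints at [-1.178, 0.314, -0.047, 1.21, 0, 1.571], TCP at [0.23, -0.554, 0.231] pointing down, gripper open.
Joint ranges: [-2.67, 2.67], [-0.69, 1.73], [-1.03, 1.25], [-2.08, 2.16], [-1.42, 1.45], [-3.14, 3.14]. Speed limits (rad/s): [2.39, 2.39, 3.01, 3.14, 3.14, 3.14].

## Interface

Orientations are given as [roll, pitch, yaw] about the fixed x, y, z axes, in that order (R = Rz(yaw) Ry(pitch) Rx(roll)).
In Python, from station import monitor, camera, ctrl gives the robot as it stands. The module is installed in compiled form; this text tells all that it offers.
- The arm moves only by the tool apply_moves, never from a script. Its argument "steps" is a list of rows, each an object with "fingers": the opening, from 0 (shut) to 1 (fully open); "dp": the shift along the tool's x, y, z in m, a list of three; "spin": the turn about the tool's z in rad. In form: [{"fingers": fingers, "dp": [dx, dy, dz], "spin": spin}, ...]. A call has exactly 5 rows; each row is the pose to reach, as a shift and turn from the pose commanded when the call began, along the tool's axes at that moment; what a row does not reach only later rows make up. A row lasts 1/10 s, in which the tool goes at most 50 mm and 8.59 degrees, less where a joint would pass 70% of its speed; a pose out of reach is approached as far as the arm can. A call with a gripper value outside its range is refused whole. The fingers move at their own pace and stop on an object; "force" is the grip in N (left out, the last holds). Time passes only in rows, so rows that repeat a pose let the fingers close, or fill a call up. It gives the time, the measured TCP pose, the force, the opening and the grip force at its end, in the units of the state.
- monitor.get_state(): the state, without advancing time (a new reading comes with each control period).
- camera(name): name is "scene" or "side" or "wrist"; returns a dict with "image" (420x560x3 uint8, red, green, blue), "z_map" (420x560 float32, m along the optical axis (not along the pixel's ray), 0 where there is no reading), "fx", "fy", "cx", "cy" (pixels), "k1" (the pictures are not rectified: a ray, as slopes to the right and down, at radius r is drawn at 1 + k1 r^2 times it, then the intrinsics apply), "R" (3x3) and "t" (3): a world point X has camera coordinates R X + t. Camera axes: x right, y down, z forward; pixel columns grow to the right and rows downward; lengths in m; the calibration is good to about 2 mm. A picture is of the moment at which its call begins.
- ctrl.job_done(): hands the job in; it is judged then, once.
The state is a dict: "clock": time; "qpos": joint angles; "qvel": joint speeds; "effort": joint torques, N m; "ee_pos": TCP position; "tool_rot": TCP orientation; "wrist_force": force on the tool from outside, world axes, zero at the start; "wrist_torque": the same for the moment, N m; "width": finger opening in m; "finger_force": force on a finger pad.
Only numpy, scipy, OpenCV 4.12 (cv2) and the standard library are available. Lean on these libraries where they do the work, as an engineer would, in place of code of your own. Each camera call takes 0.05 s, during which the arm holds its last target. There are 200 camera calls.

## Working session

There is one attempt and no reset: what is moved stays moved. The work goes in short steps, Python scripts to look and compute and a tool call to move; the robot and the scene stay as the last step left them, time stands still between calls to the robot, and variables do not carry over. Pictures are saved under pics/ and viewed, at most 10 in all, crops included, and the job is handed in when it is done.

Besides the shell and the picture viewer there is one more tool, called after "Call:" as name(argument=value, ...) on one line, values as JSON. apply_moves: Moves the arm, as the interface text tells. Its arguments: {"type":"object","properties":{"steps":{"type":"array","items":{"type":"object","properties":{"fingers":{"type":"number"},"dp":{"type":"array","items":{"type":"number"}},"spin":{"type":"number"}}}},"force":{"type":"number"}},"required":["steps"]}

```bash
mkdir -p pics
cat > h.py <<'E'
import numpy as np, cv2, pickle
from station import monitor, camera, ctrl
def snap(n,f):
    c=camera(n); cv2.imwrite(f'pics/{f}.png',c['image'][:,:,::-1]); pickle.dump(c,open(f'pics/{f}.pkl','wb')); return c
def load(f): return pickle.load(open(f'pics/{f}.pkl','rb'))
def world(c,u,v,z=None):
    d=np.array([(u-c['cx'])/c['fx'],(v-c['cy'])/c['fy']]); s=d.copy()
    for _ in range(20): s=d/(1+c['k1']*(s@s))
    r=np.array([*s,1]); R=np.array(c['R']); t=np.array(c['t'])
    o=-R.T@t; w=R.T@r
    k=(z-o[2])/w[2] if z is not None else c['z_map'][int(v),int(u)]
    return o+k*w
E
python3 - <<'E'
from h import *
a=snap('scene','scene0'); b=snap('side','side0')
s=monitor.get_state(); print(s)
for c in (a,b): print(-np.array(c['R']).T@c['t'],c['k1'],c['fx'])
E
```

```text
{'clock': 0.1, 'qpos': array([-1.17797673e+00,  3.14191787e-01, -4.79923050e-02,  1.21018410e+00,
        3.15254176e-05,  1.57080979e+00]), 'qvel': array([ 0.00057208, -0.00049334,  0.00206545, -0.00182897,  0.00087795,
        0.00098389]), 'effort': array([ 6.41506995e-05, -5.40767741e+01,  3.40540981e+01,  1.11964651e-02,
       -8.55194980e-05, -2.91125247e-06]), 'ee_pos': array([ 0.2294864 , -0.55381313,  0.23049311]), 'tool_rot': array([-3.14002079e+00, -3.15042228e-05,  3.92806087e-01]), 'wrist_force': array([0.0589983 , 0.72479352, 0.15296763]), 'wrist_torque': array([ 0.00480921, -0.05026898, -0.00351792]), 'finger_force': 0.0, 'width': 0.08552298365741666}
[-0.00341867 -0.71582454  0.59470095] 0.003693819622755667 428.2555211363208
[ 0.51277232 -1.00963991  0.59448112] -0.04898987222091296 440.97356403957474
```

View pics/scene0.png

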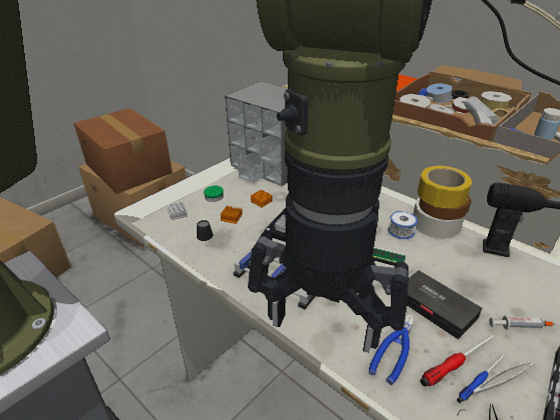

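View pics/side0.png

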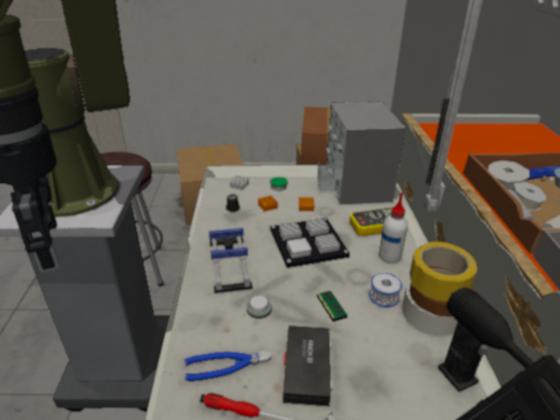

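Scene view: the grey spare is at (177,210), the loupe at (204,230), the green tin at (214,193), and orange look-alikes at (231,214) and (261,198). The arm hides the tray. Side view: the button is at (259,305), the tray is around (310,240), the spare is at (240,183) and the loupe is at (232,203). I'll confirm these in an enlarged crop.

Run:
```python
from h import *
c=load('side0'); im=c['image'][:,:,::-1]
cv2.imwrite('pics/crop1.png',cv2.resize(im[170:320,200:360],(640,600),interpolation=cv2.INTER_CUBIC))
s=load('scene0')
for n,u,v,z in [('button',259,301,.022),('spare',240,183,.02),('loupe',232,203,.018),('tin',279,183,.02),('p1',299,247,.026),('p2',326,243,.026),('p3',290,230,.026),('p4',315,226,.026)]:
    print(n,world(c,u,v,z).round(3),world(c,u,v).round(3))
print('spare scene',world(s,177,209,.02),world(s,177,209))
```

```text
button [ 0.499 -0.429  0.022] [ 0.499 -0.428  0.021]
spare [0.445 0.01  0.02 ] [0.445 0.006 0.022]
loupe [ 0.43  -0.087  0.018] [ 0.431 -0.099  0.026]
tin [0.548 0.008 0.02 ] [0.548 0.006 0.021]
p1 [ 0.582 -0.276  0.026] [ 0.582 -0.277  0.027]
p2 [ 0.64  -0.263  0.026] [ 0.641 -0.259  0.022]
p3 [ 0.566 -0.215  0.026] [ 0.566 -0.212  0.024]
p4 [ 0.623 -0.2    0.026] [ 0.623 -0.198  0.025]
spare scene [0.43911595 0.02274145 0.02      ] [0.43884064 0.02228199 0.02035752]
```

View pics/crop1.png

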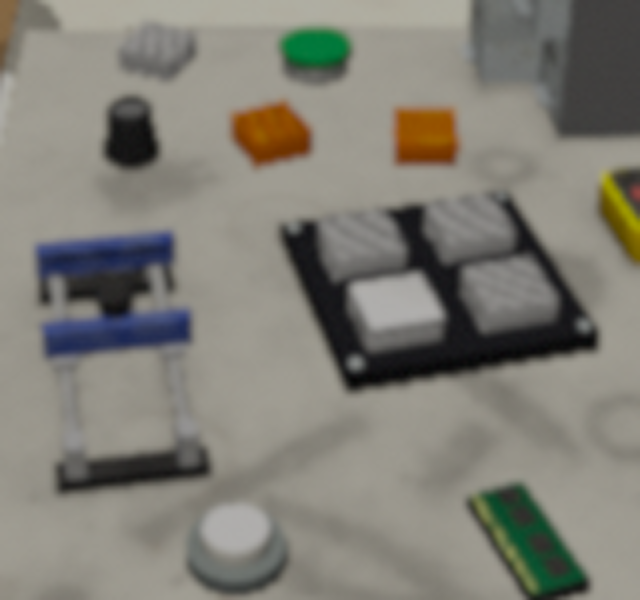

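The flat, smooth-topped heatsink is at crop (395,303), i.e. side (299,246), and the other three show fins. The grey finned spare is at crop (158,45); the orange ones don't count. Next I shut the fingers and move over the button.

Call:
apply_moves(steps=[{"fingers":0,"dp":[0.05,0,0],"spin":0},{"fingers":0,"dp":[0.1,-0.004,0],"spin":0},{"fingers":0,"dp":[0.15,-0.006,0.01],"spin":0},{"fingers":0,"dp":[0.195,-0.008,0.02],"spin":0},{"fingers":0,"dp":[0.24,-0.01,0.03],"spin":0}])

```text
clock: 0.6
ee_pos: [0.4491, -0.4519, 0.2006]
tool_rot: [-3.141, 0.0, 0.393]
wrist_force: [-0.0, -0.3, 0.2]
width: 0.0119
finger_force: 0.0
```

Run:
```python
from h import *
c=snap('wrist','w1'); s=monitor.get_state(); print(s['clock'],s['ee_pos'],s['tool_rot'],s['width'],s['qvel'].round(3))
```

```text
0.65 [ 0.45458902 -0.44799983  0.19842025] [-3.1383862  -0.00404783  0.39831946] 0.004898646062914109 [-0.06  -0.021 -0.037  0.035 -0.03  -0.125]
```

View pics/w1.png

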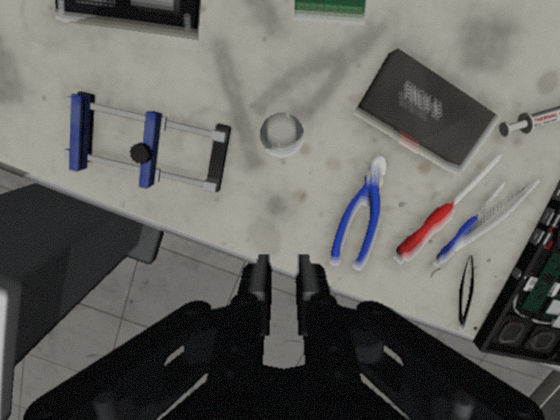

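The button is at (281,129) in the wrist view. The arm was still settling, so I take a settled picture.

Run:
```python
from h import *
for i in range(3): camera('wrist')
c=snap('wrist','w2'); s=monitor.get_state(); print(s['clock'],s['ee_pos'],s['tool_rot'],s['width'],s['qvel'].round(3))
im=c['image'][:,:,::-1]
cv2.imwrite('pics/w2c.png',cv2.resize(im[80:180,220:340],None,fx=5,fy=5,interpolation=cv2.INTER_CUBIC))
print(world(c,281,129,.022))
```

```text
0.85 [ 0.44712657 -0.45300388  0.20084152] [-3.14067336e+00  9.82594979e-04  3.93340988e-01] -0.00022935798502897925 [-0.026 -0.015  0.002  0.002 -0.     0.001]
[ 0.50057415 -0.42601198  0.022     ]
```

View pics/w2c.png

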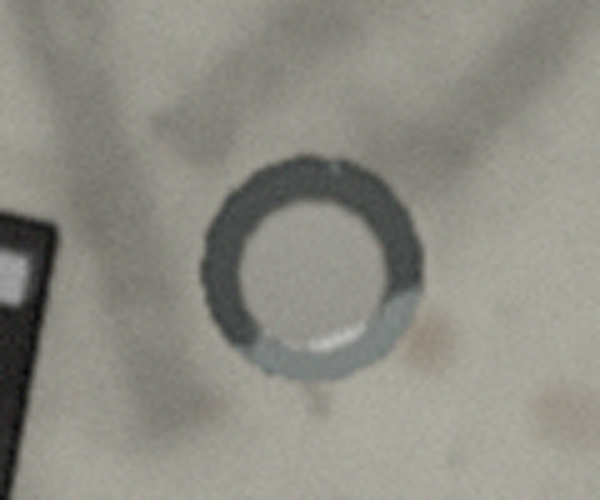

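The button's top is at crop (314,273), i.e. (282.8,134.6), which gives about (0.498,-0.428) and agrees with the side view. Moving over it and down.

Call:
apply_moves(steps=[{"fingers":0,"dp":[0.03,-0.002,0.03],"spin":0},{"fingers":0,"dp":[0.056,-0.004,0.065],"spin":0},{"fingers":0,"dp":[0.056,-0.004,0.11],"spin":0},{"fingers":0,"dp":[0.056,-0.004,0.15],"spin":0},{"fingers":0,"dp":[0.056,-0.004,0.16],"spin":0}])

```text
clock: 1.35
ee_pos: [0.4936, -0.4267, 0.0369]
tool_rot: [-3.135, 0.004, 0.391]
wrist_force: [-0.2, 1.1, -1.2]
width: -0.0001
finger_force: 0.0
```

Call:
apply_moves(steps=[{"fingers":0,"dp":[0,0,0.008],"spin":0},{"fingers":0,"dp":[0,0,0.015],"spin":0},{"fingers":0,"dp":[0,0,0.02],"spin":0},{"fingers":0,"dp":[0,0,0.023],"spin":0},{"fingers":0,"dp":[0,0,0.025],"spin":0}])

```text
clock: 1.85
ee_pos: [0.4985, -0.4293, 0.0177]
tool_rot: [3.139, -0.001, 0.393]
wrist_force: [-1.2, -2.0, 3.7]
width: 0.0001
finger_force: 1.9
```

Call:
apply_moves(steps=[{"fingers":0,"dp":[0,0,0.001],"spin":0},{"fingers":0,"dp":[0,0,0.002],"spin":0},{"fingers":0,"dp":[0,0,0.003],"spin":0},{"fingers":0,"dp":[0,0,0.003],"spin":0},{"fingers":0,"dp":[0,0,0.003],"spin":0}])

```text
clock: 2.35
ee_pos: [0.4986, -0.4294, 0.0159]
tool_rot: [3.138, -0.001, 0.393]
wrist_force: [-3.1, 0.2, 14.5]
width: 0.0003
finger_force: 7.5
```

At 14.5 N the button is on its stop, so I lift straight up.

Call:
apply_moves(steps=[{"fingers":0,"dp":[0,0,-0.03],"spin":0},{"fingers":0,"dp":[0,0,-0.07],"spin":0},{"fingers":0,"dp":[0,0,-0.11],"spin":0},{"fingers":0,"dp":[0,0,-0.15],"spin":0},{"fingers":0,"dp":[0,0,-0.18],"spin":0}])

```text
clock: 2.85
ee_pos: [0.4983, -0.4278, 0.196]
tool_rot: [3.141, -0.001, 0.393]
wrist_force: [0.6, -1.3, 0.6]
width: -0.0001
finger_force: 0.0
```

Call:
apply_moves(steps=[{"fingers":0,"dp":[0,0,0],"spin":0},{"fingers":0,"dp":[0,0,0],"spin":0},{"fingers":0,"dp":[0,0,0],"spin":0},{"fingers":0,"dp":[0,0,0],"spin":0},{"fingers":0,"dp":[0,0,0],"spin":0}])

```text
clock: 3.35
ee_pos: [0.4972, -0.4275, 0.1919]
tool_rot: [-3.139, 0.001, 0.393]
wrist_force: [-0.7, 0.7, 0.2]
width: 0.0
finger_force: 0.0
```

Run:
```python
from h import *
a=snap('side','side2'); c=snap('wrist','w3'); s=monitor.get_state(); print(s['clock'],s['ee_pos'],s['tool_rot'])
b=load('side0')
print('button px z',b['z_map'][300:304,257:261].mean(),a['z_map'][300:304,257:261].mean())
```

```text
3.45 [ 0.49745426 -0.42774637  0.19239622] [-3.14025386e+00  6.31516573e-04  3.92814341e-01]
button px z 0.7952555 0.79444337
```

View pics/w3.png

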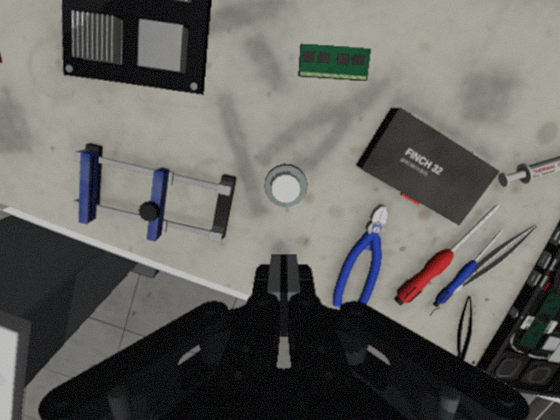

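The button is at (285,188) and is up again. The smooth, flat-topped heatsink is at (162,46) and a finned one is at (97,37).

Run:
```python
from h import *
c=load('w3'); b=load('side0')
print(world(c,285,188,.022),world(c,162,46,.026),world(c,97,37,.026),world(b,298.8,245.7,.026))
```

```text
[ 0.49612687 -0.42838638  0.022     ] [ 0.57898619 -0.27056613  0.026     ] [ 0.56446114 -0.21050076  0.026     ] [ 0.58169719 -0.2716815   0.026     ]
```

Call:
apply_moves(steps=[{"fingers":0,"dp":[0.034,-0.028,0],"spin":0},{"fingers":0,"dp":[0.068,-0.057,0],"spin":0},{"fingers":0,"dp":[0.102,-0.085,0],"spin":0},{"fingers":0,"dp":[0.136,-0.114,0],"spin":0},{"fingers":0,"dp":[0.136,-0.114,0.03],"spin":0}])

```text
clock: 3.95
ee_pos: [0.5849, -0.2671, 0.167]
tool_rot: [3.137, -0.007, 0.399]
wrist_force: [0.5, -0.9, -0.0]
width: 0.0
finger_force: 0.0
```

Call:
apply_moves(steps=[{"fingers":0,"dp":[0,0,0],"spin":0},{"fingers":0,"dp":[0,0,0.03],"spin":0},{"fingers":0,"dp":[0,0,0.06],"spin":0},{"fingers":0,"dp":[0,0,0.08],"spin":0},{"fingers":0,"dp":[0,0,0.09],"spin":0}])

```text
clock: 4.45
ee_pos: [0.578, -0.2712, 0.0717]
tool_rot: [-3.139, 0.002, 0.391]
wrist_force: [-0.3, 0.2, -0.0]
width: -0.0002
finger_force: 0.0
```

Run:
```python
from h import *
for i in range(3): camera('side')
a=snap('side','side3'); c=snap('wrist','w4'); s=monitor.get_state(); print(s['clock'],s['ee_pos'],s['tool_rot'])
w=cv2.resize(c['image'][:,:,::-1],(400,300))
cv2.imwrite('pics/v1.png',np.hstack([w,cv2.resize(a['image'][170:290,230:390,::-1],(400,300))]))
```

```text
4.7 [ 0.58059829 -0.27153516  0.07483748] [ 3.14004255e+00 -1.34518301e-03  3.92195743e-01]
```

View pics/v1.png

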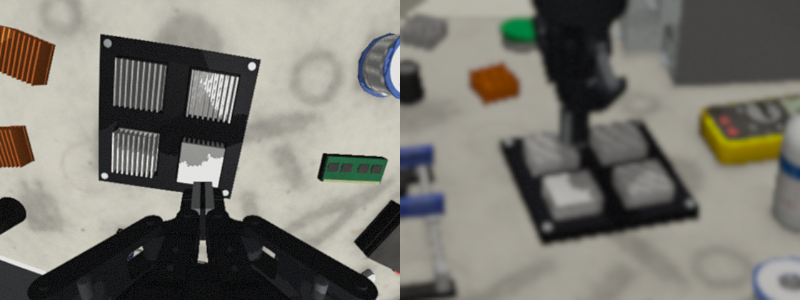

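The tips stand over the smooth heatsink, which is at left-panel (203,165). I cross-check its centre from the tray's corner screws at (107,43), (252,67), (104,176) and (225,193).

Run:
```python
from h import *
c=load('w4'); P=np.array([world(c,u*1.4,v*1.4,.014)[:2] for u,v in [(107,43),(252,67),(104,176),(225,193)]])
m=P.mean(0); print(P.round(3),m); d=(P[3]-m); print('pocket est',m+d/np.linalg.norm(d)*.032*2**.5)
```

```text
[[ 0.649 -0.153]
 [ 0.678 -0.277]
 [ 0.525 -0.183]
 [ 0.555 -0.307]] [ 0.60162401 -0.22986474]
pocket est [ 0.57809226 -0.26852036]
```

Call:
apply_moves(steps=[{"fingers":0,"dp":[0,0,0.01],"spin":0},{"fingers":0,"dp":[0,0,0.02],"spin":0},{"fingers":0,"dp":[0,0,0.022],"spin":0},{"fingers":0,"dp":[0,0,0.022],"spin":0},{"fingers":0,"dp":[0,0,0.022],"spin":0}])

```text
clock: 5.2
ee_pos: [0.5797, -0.2706, 0.0512]
tool_rot: [-3.141, 0.0, 0.393]
wrist_force: [-0.1, 0.0, 1.0]
width: 0.0002
finger_force: 0.0
```

The tray check gives (0.578,-0.269), within 3 mm of the tips. Holding for over two seconds.

Call:
apply_moves(steps=[{"fingers":0,"dp":[0,0,0],"spin":0},{"fingers":0,"dp":[0,0,0],"spin":0},{"fingers":0,"dp":[0,0,0],"spin":0},{"fingers":0,"dp":[0,0,0],"spin":0},{"fingers":0,"dp":[0,0,0],"spin":0}])

```text
clock: 5.7
ee_pos: [0.5798, -0.2707, 0.0514]
tool_rot: [3.142, -0.0, 0.393]
wrist_force: [-0.4, 0.6, -0.1]
width: -0.0001
finger_force: 0.0
```

Call:
apply_moves(steps=[{"fingers":0,"dp":[0,0,0],"spin":0},{"fingers":0,"dp":[0,0,0],"spin":0},{"fingers":0,"dp":[0,0,0],"spin":0},{"fingers":0,"dp":[0,0,0],"spin":0},{"fingers":0,"dp":[0,0,0],"spin":0}])

```text
clock: 6.2
ee_pos: [0.5798, -0.2707, 0.0513]
tool_rot: [-3.142, 0.0, 0.393]
wrist_force: [-0.7, 0.9, -0.5]
width: 0.0002
finger_force: 0.0
```

Call:
apply_moves(steps=[{"fingers":0,"dp":[0,0,0],"spin":0},{"fingers":0,"dp":[0,0,0],"spin":0},{"fingers":0,"dp":[0,0,0],"spin":0},{"fingers":0,"dp":[0,0,0],"spin":0},{"fingers":0,"dp":[0,0,0],"spin":0}])

```text
clock: 6.7
ee_pos: [0.5798, -0.2707, 0.0513]
tool_rot: [-3.142, 0.0, 0.393]
wrist_force: [0.1, -0.7, -0.5]
width: -0.0002
finger_force: 0.0
```

Call:
apply_moves(steps=[{"fingers":0,"dp":[0,0,0],"spin":0},{"fingers":0,"dp":[0,0,0],"spin":0},{"fingers":0,"dp":[0,0,0],"spin":0},{"fingers":0,"dp":[0,0,0],"spin":0},{"fingers":0,"dp":[0,0,0],"spin":0}])

```text
clock: 7.2
ee_pos: [0.5798, -0.2707, 0.0513]
tool_rot: [3.142, -0.0, 0.393]
wrist_force: [0.0, -0.5, -0.5]
width: -0.0
finger_force: 0.0
```

Call:
apply_moves(steps=[{"fingers":0,"dp":[0,0,0],"spin":0},{"fingers":0,"dp":[0,0,0],"spin":0},{"fingers":0,"dp":[0,0,0],"spin":0},{"fingers":0,"dp":[0,0,0],"spin":0},{"fingers":0,"dp":[0,0,0],"spin":0}])

```text
clock: 7.7
ee_pos: [0.5798, -0.2707, 0.0513]
tool_rot: [3.142, 0.0, 0.393]
wrist_force: [0.5, 0.6, -0.0]
width: 0.0
finger_force: 0.0
```

Call:
apply_moves(steps=[{"fingers":0,"dp":[0,0,-0.03],"spin":0},{"fingers":0,"dp":[0,0,-0.07],"spin":0},{"fingers":0,"dp":[0,0,-0.11],"spin":0},{"fingers":0,"dp":[0,0,-0.14],"spin":0},{"fingers":0,"dp":[0,0,-0.15],"spin":0}])

```text
clock: 8.2
ee_pos: [0.5816, -0.2715, 0.2055]
tool_rot: [3.137, -0.004, 0.393]
wrist_force: [0.1, -0.9, 0.1]
width: -0.0001
finger_force: 0.0
```

Call:
apply_moves(steps=[{"fingers":0,"dp":[-0.01,-0.045,0],"spin":0},{"fingers":0,"dp":[-0.02,-0.09,0],"spin":0},{"fingers":0,"dp":[-0.03,-0.135,0],"spin":0},{"fingers":0,"dp":[-0.04,-0.18,0],"spin":0},{"fingers":0,"dp":[-0.04,-0.22,0],"spin":0}])

```text
clock: 8.7
ee_pos: [0.4557, -0.0813, 0.2001]
tool_rot: [-3.14, 0.002, 0.392]
wrist_force: [0.6, 0.3, 0.1]
width: -0.0
finger_force: 0.0
```

Run:
```python
from h import *
for i in range(6): camera('side')
c=snap('wrist','w5'); s=monitor.get_state(); print(s['clock'],s['ee_pos'],s['tool_rot'],s['qvel'].round(3))
```

```text
9.05 [ 0.45914321 -0.08351943  0.20100299] [3.14139003e+00 1.15438123e-04 3.91869281e-01] [-0.007  0.006  0.006  0.004  0.002  0.001]
```

View pics/w5.png

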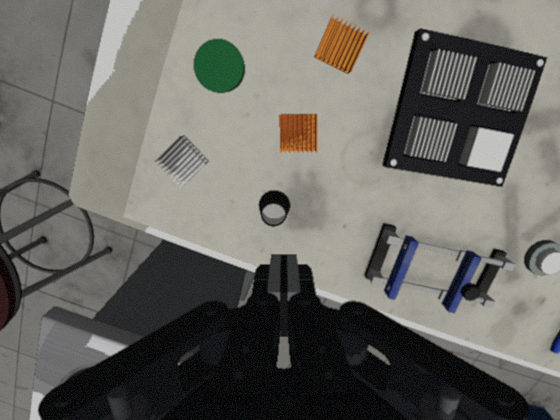

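Spare (grey, fins up) at (182,160), on the desk left of the tray. The ones at (298,132) and (341,45) are orange decoys, the tin is at (218,66) and the loupe at (274,208).

Run:
```python
from h import *
c=load('w5'); w=world(c,182,160,.016); print(w, world(c,182,160))
s=monitor.get_state(); d=w[:2]-s['ee_pos'][:2]; y=s['tool_rot'][2]
print(d@[np.cos(y),np.sin(y)], d@[np.sin(y),-np.cos(y)])
```

```text
[0.44095275 0.02907496 0.016     ] [0.44230639 0.02787145 0.02087353]
0.026190106280844287 -0.11100661454841006
```

Call:
apply_moves(steps=[{"fingers":0,"dp":[0.009,-0.04,0],"spin":0},{"fingers":0,"dp":[0.018,-0.08,0],"spin":0},{"fingers":0,"dp":[0.025,-0.108,0],"spin":0},{"fingers":0,"dp":[0.025,-0.108,0.03],"spin":0},{"fingers":0,"dp":[0.025,-0.108,0.06],"spin":0}])

```text
clock: 9.55
ee_pos: [0.4421, 0.0267, 0.1412]
tool_rot: [3.141, -0.003, 0.393]
wrist_force: [0.8, -0.7, -0.2]
width: -0.0003
finger_force: 0.0
```

Run:
```python
from h import *
for i in range(6): camera('side')
c=snap('wrist','w6'); s=monitor.get_state(); print(s['clock'],s['ee_pos'],s['tool_rot'],s['qvel'].round(3))
cv2.imwrite('pics/w6c.png',cv2.resize(c['image'][120:320,180:400,::-1],None,fx=2.5,fy=2.5))
```

```text
9.9 [0.44180366 0.0261902  0.14272738] [ 3.14082844e+00 -2.13267210e-03  3.91771136e-01] [ 0.003 -0.008 -0.005 -0.004  0.     0.001]
```

View pics/w6c.png

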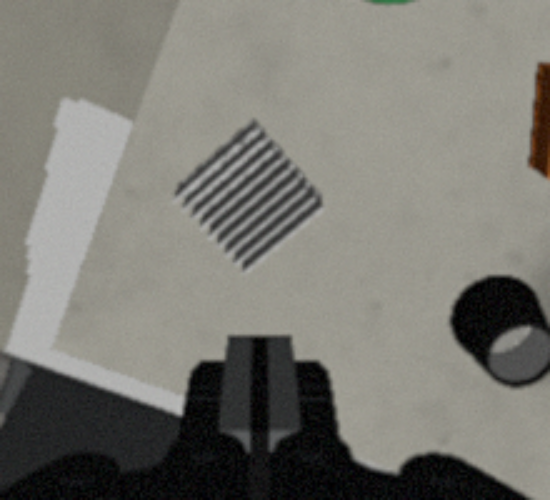

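Top-face corners in the crop are (253,120), (322,203), (245,268) and (177,192), so the centre is (249.5,196), i.e. pixel (279.8,198.4).

Run:
```python
from h import *
c=load('w6'); w=world(c,279.8,198.4,.02); print(w)
s=monitor.get_state(); d=w[:2]-s['ee_pos'][:2]; y=s['tool_rot'][2]
print(d@[np.cos(y),np.sin(y)], d@[np.sin(y),-np.cos(y)])
```

```text
[0.44137003 0.03064503 0.02      ]
0.001300198424463378 -0.004282876874824748
```

Call:
apply_moves(steps=[{"fingers":0,"dp":[0,-0.002,0.03],"spin":0},{"fingers":0,"dp":[0,-0.002,0.06],"spin":0},{"fingers":0,"dp":[0,-0.002,0.08],"spin":0},{"fingers":0,"dp":[0,-0.002,0.09],"spin":0},{"fingers":0,"dp":[0,-0.002,0.096],"spin":0}])

```text
clock: 10.4
ee_pos: [0.4402, 0.0283, 0.0455]
tool_rot: [3.141, -0.001, 0.392]
wrist_force: [-0.3, 0.4, -0.1]
width: 0.0002
finger_force: 0.0
```

Call:
apply_moves(steps=[{"fingers":0,"dp":[0,0,0],"spin":0},{"fingers":0,"dp":[0,0,0],"spin":0},{"fingers":0,"dp":[0,0,0],"spin":0},{"fingers":0,"dp":[0,0,0],"spin":0},{"fingers":0,"dp":[0,0,0],"spin":0}])

```text
clock: 10.9
ee_pos: [0.44, 0.0285, 0.0458]
tool_rot: [3.141, -0.001, 0.393]
wrist_force: [-0.1, 0.2, 0.3]
width: -0.0
finger_force: 0.0
```

Call:
apply_moves(steps=[{"fingers":0,"dp":[0,0,0],"spin":0},{"fingers":0,"dp":[0,0,0],"spin":0},{"fingers":0,"dp":[0,0,0],"spin":0},{"fingers":0,"dp":[0,0,0],"spin":0},{"fingers":0,"dp":[0,0,0],"spin":0}])

```text
clock: 11.4
ee_pos: [0.4396, 0.0284, 0.0453]
tool_rot: [-3.142, 0.0, 0.393]
wrist_force: [-0.7, 0.2, -0.2]
width: -0.0003
finger_force: 0.0
```

Call:
apply_moves(steps=[{"fingers":0,"dp":[0,0,0],"spin":0},{"fingers":0,"dp":[0,0,0],"spin":0},{"fingers":0,"dp":[0,0,0],"spin":0},{"fingers":0,"dp":[0,0,0],"spin":0},{"fingers":0,"dp":[0,0,0],"spin":0}])

```text
clock: 11.9
ee_pos: [0.4396, 0.0284, 0.0453]
tool_rot: [-3.142, 0.0, 0.393]
wrist_force: [0.5, 0.0, -0.4]
width: -0.0001
finger_force: 0.0
```

Call:
apply_moves(steps=[{"fingers":0,"dp":[0,0,0],"spin":0},{"fingers":0,"dp":[0,0,0],"spin":0},{"fingers":0,"dp":[0,0,0],"spin":0},{"fingers":0,"dp":[0,0,0],"spin":0},{"fingers":0,"dp":[0,0,0],"spin":0}])

```text
clock: 12.4
ee_pos: [0.4396, 0.0284, 0.0453]
tool_rot: [3.142, 0.0, 0.393]
wrist_force: [-1.0, 0.1, -0.1]
width: 0.0003
finger_force: 0.0
```

Call:
apply_moves(steps=[{"fingers":0,"dp":[0,0,0],"spin":0},{"fingers":0,"dp":[0,0,0],"spin":0},{"fingers":0,"dp":[0,0,0],"spin":0},{"fingers":0,"dp":[0,0,0],"spin":0},{"fingers":0,"dp":[0,0,0],"spin":0}])

```text
clock: 12.9
ee_pos: [0.4396, 0.0284, 0.0453]
tool_rot: [3.142, -0.0, 0.393]
wrist_force: [-0.4, -0.3, -0.8]
width: 0.0
finger_force: 0.0
```

Run:
```python
from h import *
a=snap('scene','s7'); c=snap('wrist','w7')
cv2.imwrite('pics/v2.png',np.hstack([cv2.resize(c['image'][120:320,180:400,::-1],(400,364)),cv2.resize(a['image'][150:270,130:262,::-1],(400,364))]))
```

```text
(no output)
```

View pics/v2.png

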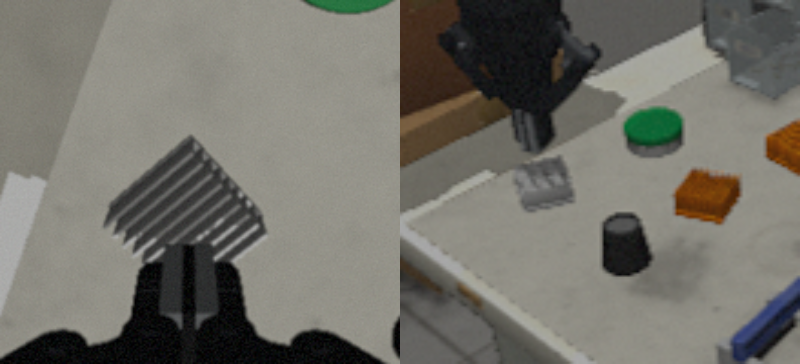

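The tips hover about 25 mm over the spare. They are laterally centred in the wrist view, and the scene estimate agrees within 6 mm. Both pointings have been held for more than two seconds, so I hand in.

```bash
python3 -c "
from h import *
print(ctrl.job_done())"
```

```text
the job is handed in; nothing more can be done
None
```

I pressed the call button fully and it came up again, then pointed for over two seconds each at the upside-down heatsink and the spare; I handed the job in still pointing at the spare, with no sign of contact, though no verdict came back.

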